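# Walk the sticky bin lid shut and bolt it

### The arm

A 7-joint arm with a two-finger parallel gripper is mounted at the origin on the work surface. World frame = base frame: x ahead of the robot, y to its left, z up, the work surface at z = 0. Lengths are in mm, angles in rad, forces in N, time in s.
With the tool pointing down it reaches from about 425 to 950 mm from the base axis. Payload 4.7 kg.
Tool frame: the origin (TCP) lies at the centre of the arm's flange, where the gripper is bolted on; the fingertips stand 182 mm ahead of it and the grasp point (between the pads) lies 164 mm ahead of it; z points along the fingers, y is the line along which they close (so a half turn about z gives the same grasp; the last joint's range is limited). The gripper opens to 87 mm and grips with 3 to 60 N. Pads are 19 mm wide; open, the fingers measure 117 mm over their backs; the gripper's body (75 mm by 190 mm) begins 51 mm behind the grasp point.
Start: joints at [1.097, 0.469, -0.049, 1.532, 0.024, 1.141, -0.082], TCP at [290.472, -609.308, 404.773] pointing down, gripper open.
Joint ranges: [-2.59, 2.59], [-0.33, 1.99], [-1.39, 1.29], [0.1, 2.45], [-1.04, 4.18], [0.21, 1.99], [-2.66, 2.66]. Speed limits (rad/s): [2.57, 2.57, 3.14, 3.14, 3.14, 3.14, 3.14].

### API

Orientations are given as [roll, pitch, yaw] about the fixed x, y, z axes, in that order (R = Rz(yaw) Ry(pitch) Rx(roll)).
In Python, from cell import manip gives the robot as it stands.
- The arm moves only by the tool step_arm, never from a script. Its argument "moves" is a list of rows, each a list of 3 entries, a list of its own where there are three numbers: the shift along the tool's x, y, z as a fraction of full scale, then the turn, a rotation vector about the tool's x, y, z as a fraction of full scale, then the gripper command: -1 is fully open, 1 is shut, values between are in proportion. A call has 1 to 10 rows; each row shifts and turns the commanded pose from where the row before left it, along the tool's axes as they then stand; what a row does not reach is not made up. Full scale, the value 1, is 20 mm for a shift and 8 degrees for a turn. A row lasts 1/8 s, in which the tool goes at most 62.5 mm and 10.7 degrees, less where a joint would pass 70% of its speed; a pose out of reach is approached as far as the arm can. A call with a number of a shift or a turn outside -1 to 1 is refused whole. A call with a gripper value outside its range is refused whole. The fingers move at their own pace and stop on an object; the grip force is fixed at half the most. Time passes only in rows, so rows that do not move let the fingers close. It gives the time, the measured TCP pose, the force, the opening and the grip force at its end, in the units of the state.
- manip.get_state(): the state, without advancing time (a new reading comes with each control period).
- manip.get_image(name): name is "side" or "top"; returns a dict with "img" (384x512x3 uint8, blue, green, red), "fx", "fy", "cx", "cy" (pixels), "xyz" and "rotation" of the camera in the world. Camera axes: x right, y up, looking along -z (the intrinsics and any distortion apply to the point x, -y, -z); pixel columns grow to the right and rows downward; lengths in mm; the calibration is good to about 2 mm. A picture is of the moment at which its call begins. There is no depth.
- manip.hand_in(): hands the job in; it is judged then, once.
Trained networks look in the newest picture that a camera, given by its name, has taken for a name from the list of things; names that differ only in an ending like _2 or _b are one class to them, and where a whole thing is asked for, a point or a joint stands for the part that bears it (a point fixed in the world has none). Each returns a list of dicts, best first, with "conf" (0 to 1); they miss things now and then, are a little off and sometimes report something else, mostly with a low value. They report only what shows in the picture. A call takes as long as a camera call.
- manip.silhouettes(name, camera): "region" (384x512 bool, what is visible of it) and "position" ([column, row] in pixels, amid what is visible of it).
The state is a dict: "clock": time; "q": joint angles; "joint_velocities": joint speeds; "joint_torque": joint torques, N m; "position": TCP position; "orientation": TCP orientation; "contact_force": force on the tool from outside, world axes, zero at the start; "ft_torque": the same for the moment, N m; "gripper_width": finger opening in mm; "grip_force": force on a finger pad.
Only numpy, scipy, OpenCV 4.12 (cv2) and the standard library are available. Lean on these libraries where they do the work, as an engineer would, in place of code of your own. Each camera call takes 0.05 s, during which the arm holds its last target. There are 200 camera calls.

### The job

Shut the sticky sliding lid of the fastener bin: walk it away from the robot by pushing its two knobs in turn, a little at each end so that it does not rack and jam, until both ends are fully home, and finish by pressing a knob for half a second with 10 N or a little more to seat the lid against the far wall. Then shoot the bolt behind the lid as far as it goes. Push slowly and gently, never with more than 18 N, do not force a jammed lid, and leave the other things on the bench where they are.

Things in the scene. Friction and masses are not known exactly. Their poses are not given: they have to be found in the camera images.
- bin: low wooden fastener bin fixed on the bench, 250 mm (x) by 330 mm (y), 68 mm high. Origin at the centre of its underside; x points away from the robot, along the lid's travel; y to the left. The lid lies flat on two runners, its ends in side channels with a little play (2 to 5 mm in all, not known); steel lips over the lid from y = +-136 mm outwards, top of the lips at z = 68 mm.
- far_wall (a point): middle of the inner face of the bin's far wall, at its top edge (x = 115 mm, z = 68 mm in the bin's frame): the lid's far edge rests flat against this face when it is shut. Axes as the bin's.
- cover (a point): centre of the top of the fixed wooden cover board, 240 mm (x) by 150 mm (y), its top 72 mm above the bench. It runs along the bin's x over the middle of the lid, so that the lid can be reached only at its two ends. Axes as the bin's.
- bracket (a point): centre of the top of the wooden bracket that carries the bolt on the bin's left side, 70 x 70 mm, top 40 mm above the bench. Axes as the bin's.
- knob_left (a point): black plastic knob, a round post 22 mm in diameter and 30 mm tall, standing on the aluminium lid near its left (+y) end, 108 mm from the lid's middle. The point is on the knob's axis, 15 mm above the lid's top face (which is 62 mm above the bench). With the lid shut it is at x = 70 mm in the bin's frame. Axes as the lid's.
- knob_right (a point): black plastic knob, a round post 22 mm in diameter and 30 mm tall, standing on the aluminium lid near its right (-y) end, 108 mm from the lid's middle. The point is on the knob's axis, 15 mm above the lid's top face (which is 62 mm above the bench). With the lid shut it is at x = 70 mm in the bin's frame. Axes as the lid's.
- bolt (a joint): travel of the steel bolt, in m: near 0 drawn back, 0.032 fully shot. It slides towards the bin's -y, a round-nosed rod 10 mm in diameter that passes through the left side wall, just behind the near edge of the shut lid; while that end of the lid is not home, the lid is in its way. It drags with about 3 N and stays where it is left.
- bolt_knob (a point): the bolt's upright steel knob, 18 mm in diameter, its top 96 mm above the bench, standing on the rod over the bracket. The point is on the knob's axis, 12 mm below its top. It stands at x = 18 mm, y = 202 mm in the bin's frame with the bolt drawn back (y = 170 mm when shot).
- tape_roll: roll of grey tape, 84 mm across and 19 mm high, lying on the cover board of the bin; leave it there. Origin at its underside
- driver: screwdriver lying beyond the far wall of the bin, beside a jar; leave it. Origin at its underside
- screw_jar: clear jar of screws, 56 mm across, 75 mm high, beyond the far wall of the bin; leave it. Origin at its underside
- spanner: steel wrench lying on the bench to the right of the bin; leave it. Origin at its underside
- oil: white bottle 60 mm across, 160 mm high, to the right of the bin; leave it. Origin at its underside
- glue_block: wooden block 90 x 60 x 35 mm to the left of the bin; leave it. Origin at its underside
- pot: steel cup 90 mm across and 100 mm high, to the left of the bin; leave it. Origin at its underside
- lid: the lid: aluminium plate 90 (x) x 294 (y) x 12 mm, 0.6 to 1 kg, with the two knobs. Origin at the centre of its underside, axes as the bin's when square; at the start its middle is at x = -10 to 12 mm in the bin's frame. It drags with 2 to 7 N. When one end leads by 4 to 15 mm (differs each time, to be felt) it racks and jams: pushing that end harder does not help, pushing the lagging end frees it.

How it is judged:
By the outcome, as a careful person would: the job done as asked, in the order asked, and still so for the second after the job is handed in, with the robot touching nothing.
It also fails if it takes over 72 s, if anything falls off the work surface, if the arm or the gripper's body presses on something with over 40 N, if the wrist force passes 120 N, or if a joint passes its speed limit or range.

## Working session

There is one attempt and no reset: what is moved stays moved. The work goes in short steps, Python scripts to look and compute and a tool call to move; the robot and the scene stay as the last step left them, time stands still between calls to the robot, and variables do not carry over. Pictures are saved under pics/ and viewed, at most 10 in all, crops included, and the job is handed in when it is done.

Besides the shell and the picture viewer there is one more tool, called after "Request:" as name(argument=value, ...) on one line, values as JSON. step_arm: Moves the arm, as the interface text tells. Shift numbers are shares of 20 mm and turn numbers shares of 8 degrees, none past 1 either way. Its arguments: {"type":"object","properties":{"moves":{"type":"array","items":{"type":"array"}}},"required":["moves"]}

```bash
mkdir -p pics
python3 - <<'E'
from cell import manip
import cv2,numpy as np
s=manip.get_state();print({k:np.round(v,3).tolist() for k,v in s.items()})
for c in ("top","side"):
    d=manip.get_image(c);cv2.imwrite(f"pics/{c}0.png",d["img"])
    print(c,{k:np.round(d[k],4).tolist() for k in d if k!="img"})
    for n in ("knob_left","knob_right","bolt_knob","lid","bin","bracket","cover"):
        try: print(n,[(round(r["conf"],2),np.round(r["position"],1).tolist(),int(r["region"].sum())) for r in manip.silhouettes(n,c)[:3]])
        except Exception as e: print(n,e)
E
```

```text
{'clock': 0.0, 'q': [1.097, 0.469, -0.049, 1.534, 0.024, 1.141, -0.082], 'joint_velocities': [-0.001, -0.001, -0.001, 0.001, -0.002, -0.0, 0.0], 'joint_torque': [-0.0, -50.798, -0.081, -23.616, -0.061, 0.038, 0.0], 'position': [290.339, -609.087, 403.706], 'orientation': [-3.14, 0.0, 0.445], 'contact_force': [-0.672, 0.043, -0.744], 'ft_torque': [0.025, 0.025, 0.068], 'grip_force': 0.0, 'gripper_width': 86.953}
top {'fx': 496.2297, 'fy': 496.2297, 'cx': 247.8234, 'cy': 178.5203, 'xyz': [396.1285, 14.4959, 1409.7759], 'rotation': [0.1646, -0.0014, -1.5415]}
knob_left [(0.66, [219.5, 208.1], 1336)]
knob_right [(0.69, [276.1, 153.1], 329), (0.61, [278.6, 209.9], 1459)]
bolt_knob [(0.42, [179.0, 198.3], 87)]
lid [(0.63, [223.7, 208.0], 1446)]
bin [(0.61, [247.4, 210.7], 10248)]
bracket [(0.57, [244.2, 210.6], 9847)]
cover [(0.85, [249.5, 209.0], 10059)]
side {'fx': 353.9535, 'fy': 353.9535, 'cx': 255.9787, 'cy': 191.1597, 'xyz': [-1.1024, 745.8432, 579.526], 'rotation': [1.0884, 0.0133, -2.4484]}
knob_left [(0.74, [266.7, 211.7], 645), (0.52, [363.4, 178.5], 164)]
knob_right [(0.78, [263.5, 214.6], 667)]
bolt_knob [(0.55, [223.9, 229.4], 99)]
lid [(0.58, [269.0, 212.0], 673)]
bin [(0.69, [279.1, 215.8], 7145)]
bracket [(0.84, [276.4, 222.6], 7084)]
cover [(0.74, [275.7, 217.7], 7043)]
```

Run:
```python
import cv2
a=cv2.imread("pics/top0.png")[110:290,130:370];cv2.imwrite("pics/top0c.png",cv2.resize(a,None,fx=3.3,fy=3.3,interpolation=cv2.INTER_CUBIC))
a=cv2.imread("pics/side0.png")[130:310,160:400];cv2.imwrite("pics/side0c.png",cv2.resize(a,None,fx=3.3,fy=3.3,interpolation=cv2.INTER_CUBIC))
```

```text
(no output)
```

View pics/top0c.png

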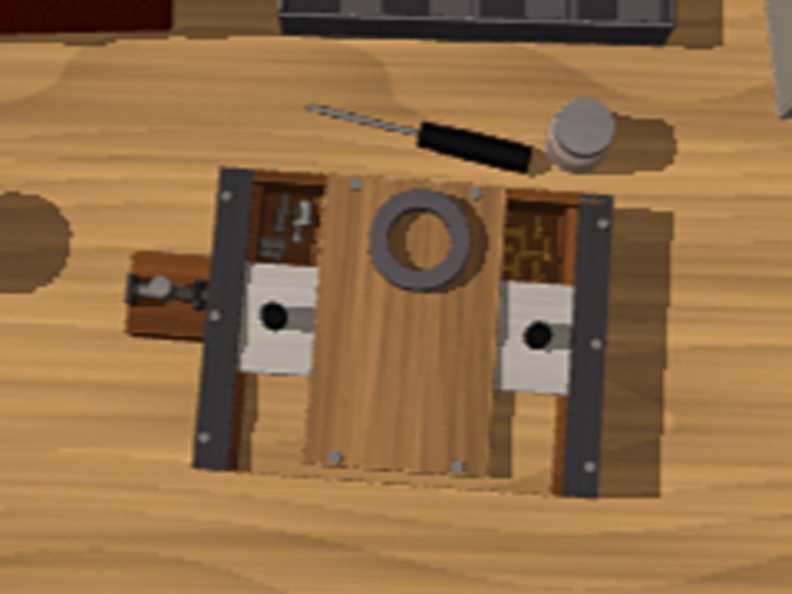

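View pics/side0c.png

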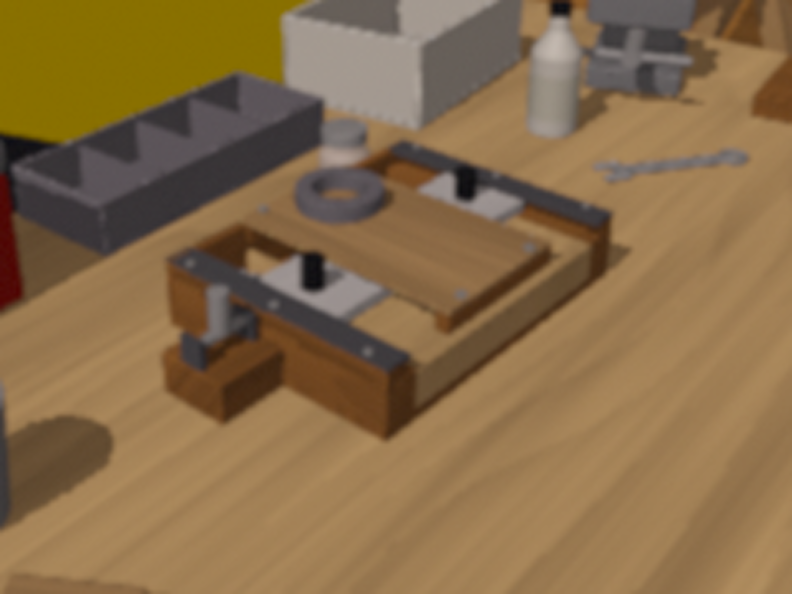

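Top crop: bin outline corners at (220,168), (612,197), (598,497) and (193,467), knobs at (274,316) and (538,335), bolt knob at (160,287). Side crop: knobs at (313,271) and (465,183), bolt knob at (219,310).

```bash
cat > h.py <<'E'
from cell import manip
import cv2,numpy as np
from scipy.spatial.transform import Rotation as R
from scipy.optimize import least_squares
def cam(c):
    d=manip.get_image(c); d["R"]=R.from_euler("xyz",d["rotation"]).as_matrix(); return d
def proj(d,P):
    p=(np.atleast_2d(P)-d["xyz"])@d["R"]; return np.c_[d["cx"]+d["fx"]*p[:,0]/-p[:,2], d["cy"]-d["fy"]*p[:,1]/-p[:,2]]
def back(d,uv,z):
    uv=np.atleast_2d(uv); r=np.c_[(uv[:,0]-d["cx"])/d["fx"],-(uv[:,1]-d["cy"])/d["fy"],-np.ones(len(uv))]@d["R"].T
    return d["xyz"]+r*((z-d["xyz"][2])/r[:,2])[:,None]
def dark(d,uv,h=8):
    """centroid of dark blob near uv"""
    g=d["img"].max(2).astype(int); u,v=np.round(uv).astype(int)
    n,l,st,ce=cv2.connectedComponentsWithStats((g[v-h:v+h+1,u-h:u+h+1]<60).astype(np.uint8))
    i=1+np.argmax(st[1:,4]); return ce[i]+[u-h,v-h],st[i]
def tri(ds,uvs):
    f=lambda X:np.concatenate([proj(d,X)[0]-u for d,u in zip(ds,uvs)])
    s=least_squares(f,[600,0,70]);return s.x,np.abs(s.fun).max()
E
python3 - <<'E'
from h import *
t=cam("top");s=cam("side")
tc=lambda a:np.array(a)/3.3+[130,110]-.35
sc=lambda a:np.array(a)/3.3+[160,130]-.35
C=tc([(220,168),(612,197),(598,497),(193,467)])
W=back(t,C,68);print(W.round(1))
B=np.array([(125,165),(125,-165),(-125,-165),(-125,165)])
def T(p,b): c,q=np.cos(p[2]),np.sin(p[2]);return np.array(b)@np.array([[c,q],[-q,c]])+p[:2]
Cs=sc([(168,262),(610,213),(388,436)]) # far-left top, near-right top, near-left bottom
Ws=np.array([(125,165,68),(-125,-165,68),(-125,165,0)])
def f(p):
    a=proj(t,np.c_[T(p,B),np.full(4,68)])-C
    b=proj(s,np.c_[T(p,Ws[:,:2]),Ws[:,2]])-Cs
    return np.r_[a.ravel(),b.ravel()]
r=least_squares(f,[550,0,0]);p=r.x;print("bin",p.round(3),r.fun.round(1))
inv=lambda w:(np.array(w)[:2]-p[:2])@np.array([[np.cos(p[2]),-np.sin(p[2])],[np.sin(p[2]),np.cos(p[2])]])
for n,a,b in (("L",(274,316),(313,271)),("R",(538,335),(465,183))):
    u,st=dark(t,tc(a));v,st2=dark(s,sc(b)); X,e=tri([t,s],[u,v]);print(n,u,v,st,st2,X.round(1),round(e,2),"bin",inv(X).round(1),"topat77",inv(back(t,u,82)[0]).round(1),'side',inv(back(s,v,78)[0]).round(1))
X,e=tri([t,s],[tc((160,283)),sc((219,292))]);print("bolt",X.round(1),e,inv(X).round(1),'pred',T(p,(18,202)))
for n in("tape_roll",):
    for q in manip.silhouettes(n,"top")[:1]: print(n,inv(back(t,q["position"],91)[0]))
E
```

```text
[[ 664.9  162.6   68. ]
 [ 650.  -165.    68. ]
 [ 402.9 -155.4   68. ]
 [ 417.3  173.    68. ]]
bin [ 5.34197e+02  2.80000e+00 -4.00000e-02] [ 0.  -0.3  0.8 -0.9  0.6  0.1  0.1  0.5 -1.2 -0.8  1.  -0.4 -0.3  2.4]
L [212.71153846 205.51923077] [254.515625 211.9375  ] [ 4  5  8  8 52] [ 6  3  7 11 64] [540.3 111.3  78.5] 0.15 bin [  1.8 108.7] topat77 [  1.7 108.7] side [  2.  107.9]
R [292.71153846 211.48076923] [301.46268657 184.11940299] [ 4  5  8  8 52] [ 4  3 11 10 67] [ 529.8 -104.3   82.6] 0.37 bin [-1.000e-01 -1.071e+02] topat77 [   0.7 -106.7] side [   4.1 -115.4]
bolt [561.7 202.4  95.1] 0.7238592452713704 [ 19.4 200.6] pred [560.33267972 203.90956025]
tape_roll [80.68757511 17.22254339]
```

Run:
```python
from h import *
s=cam("side");t=cam("top")
for c,d in(("top",t),("side",s)):
  for n,z in(("oil",80),("pot",50),("screw_jar",37)):
    for q in manip.silhouettes(n,c)[:1]: print(c,n,q["conf"],back(d,q["position"],z).round(0))
print(back(s,[328,168],0).round(0))
```

```text
top oil 0.8 [[ 620. -410.   80.]]
top pot 0.86 [[607. 432.  50.]]
top screw_jar 0.82 [[ 712. -145.   37.]]
side oil 0.95 [[ 600. -404.   80.]]
side pot 0.57 [[614. 421.  50.]]
side screw_jar 0.46 [[ 754. -207.   37.]]
[[ 613. -433.    0.]]
```

Request:
step_arm(moves=[[[0.6, -1, 0], [0, 0, 0.868], 1], [[0.6, -1, 0], [0, 0, 0.868], 1], [[0.6, -1, 0], [0, 0, 0.868], 1], [[0.6, -1, 0], [0, 0, 0.868], 1], [[0.6, -1, 0], [0, 0, 0], 1], [[0.6, -1, 0], [0, 0, 0], 1], [[0.6, -1, 0], [0, 0, 0], 1], [[0.6, -1, 0], [0, 0, 0], 1], [[0.6, -1, 0], [0, 0, 0], 1], [[0.6, -1, 0], [0, 0, 0], 1]])

```text
clock: 2.6
position: [392.9, -402.7, 404.9]
orientation: [3.141, -0.0, -0.04]
contact_force: [-0.1, 0.4, 0.1]
gripper_width: 1.9
grip_force: 0.0
```

Request:
step_arm(moves=[[[0.4, -1, 0], [0, 0, 0], 1], [[0.4, -1, 0], [0, 0, 0], 1], [[0.4, -1, 0.5], [0, 0, 0], 1], [[0.4, -1, 0.5], [0, 0, 0], 1], [[0.3, -1, 0.5], [0, 0, 0], 1], [[0.3, -1, 0.6], [0, 0, 0], 1], [[0.3, -1, 0.6], [0, 0, 0], 1], [[0.3, -1, 0.6], [0, 0, 0], 1], [[0.3, -1, 0.6], [0, 0, 0], 1], [[0.3, -1, 0.6], [0, 0, 0], 1]])

```text
clock: 3.85
position: [468.7, -205.7, 314.6]
orientation: [3.141, -0.001, -0.04]
contact_force: [0.6, -0.7, -0.9]
gripper_width: 0.3
grip_force: 0.0
```

Request:
step_arm(moves=[[[0.3, -1, 0.5], [0, 0, 0], 1], [[0.3, -1, 0.5], [0, 0, 0], 1], [[0.3, -1, 0.5], [0, 0, 0], 1], [[0.3, -1, 0.5], [0, 0, 0], 1], [[0, -1, 0.4], [0, 0, 0], 1], [[0, 0, 0.3], [0, 0, 0], 1]])

```text
clock: 4.6
position: [496.7, -105.9, 260.6]
orientation: [-3.141, -0.0, -0.037]
contact_force: [0.2, 0.0, 0.7]
gripper_width: 0.3
grip_force: 0.0
```

Request:
step_arm(moves=[[[0.25, -0.1, 0], [0, 0, 0], 1], [[0.2, 0, 0], [0, 0, 0], 1], [[0.1, 0, 0], [0, 0, 0], 1], [[0.1, 0, 0], [0, 0, 0], 1], [[0.1, 0, 0], [0, 0, 0], 1]])

```text
clock: 5.22
position: [510.8, -106.2, 260.6]
orientation: [3.141, 0.003, -0.04]
contact_force: [-3.7, -0.7, 3.0]
gripper_width: 0.4
grip_force: 1.7
```

Request:
step_arm(moves=[[[0.1, 0, 0], [0, 0, 0], 1], [[0.1, 0, 0], [0, 0, 0], 1]])

```text
clock: 5.48
position: [515.1, -106.4, 260.6]
orientation: [3.141, 0.001, -0.04]
contact_force: [-3.6, -0.8, 1.0]
gripper_width: 0.4
grip_force: 1.3
```

Request:
step_arm(moves=[[[0.1, 0, 0], [0, 0, 0], 1]])

```text
clock: 5.6
position: [517.4, -106.5, 260.5]
orientation: [3.141, 0.0, -0.04]
contact_force: [-2.4, -1.2, -0.4]
gripper_width: 0.4
grip_force: 1.1
```

Request:
step_arm(moves=[[[0.08, 0, 0], [0, 0, 0], 1]])

```text
clock: 5.72
position: [519.2, -106.3, 260.6]
orientation: [3.141, 0.0, -0.04]
contact_force: [-3.6, -0.8, 0.4]
gripper_width: 0.8
grip_force: 1.1
```

```bash
cat >> h.py <<'E'
P=np.array([534.197,2.8,-0.040])
inv=lambda w:(np.array(w)[:2]-P[:2])@np.array([[np.cos(P[2]),-np.sin(P[2])],[np.sin(P[2]),np.cos(P[2])]])
def T(b): c,q=np.cos(P[2]),np.sin(P[2]);return np.array(b)@np.array([[c,q],[-q,c]])+P[:2]
def knob(c,x,y,z):
    d=cam(c);u,st=dark(d,proj(d,[*T((x,y)),z])[0]);print(c,st,inv(back(d,u,z)[0]).round(1))
E
python3 - <<'E'
from h import *
knob("top",2,108,82);knob("side",2,108,78)
print(inv(manip.get_state()["position"]).round(2))
E
```

```text
top [ 5  4  8  9 47] [  3.5 107.6]
side [ 6  3  6 11 59] [  3.4 106.7]
[ -10.47 -109.5 ]
```

Request:
step_arm(moves=[[[-0.35, -0.4, 0], [0, 0, 0], 1], [[-0.33, -1, 0], [0, 0, 0], 1], [[0, -1, 0], [0, 0, 0], 1], [[0, -1, 0], [0, 0, 0], 1], [[0, -1, 0], [0, 0, 0], 1], [[0, -1, 0], [0, 0, 0], 1], [[0, -1, 0], [0, 0, 0], 1], [[0, -1, 0], [0, 0, 0], 1], [[0, -1, 0], [0, 0, 0], 1], [[0, -1, 0], [0, 0, 0], 1]])

```text
clock: 7.08
position: [513.0, 84.0, 261.3]
orientation: [-3.14, -0.002, -0.039]
contact_force: [0.3, -0.5, -0.3]
gripper_width: 0.5
grip_force: 0.0
```

Request:
step_arm(moves=[[[0, -1, 0], [0, 0, 0], 1], [[0.15, -0.45, 0], [0, 0, 0], 1], [[0.1, 0, 0], [0, 0, 0], 1], [[0.12, 0, 0], [0, 0, 0], 1], [[0.12, 0, 0], [0, 0, 0], 1]])

```text
clock: 7.7
position: [523.4, 110.2, 260.5]
orientation: [3.141, 0.003, -0.041]
contact_force: [-2.6, 0.7, 0.2]
gripper_width: 0.8
grip_force: 1.5
```

Request:
step_arm(moves=[[[0.12, 0, 0], [0, 0, 0], 1], [[0.12, 0, 0], [0, 0, 0], 1]])

```text
clock: 7.95
position: [528.7, 110.2, 260.6]
orientation: [3.141, 0.001, -0.04]
contact_force: [-1.9, 0.5, 1.6]
gripper_width: 0.9
grip_force: 1.1
```

Run:
```python
from h import *
print(inv(manip.get_state()["position"]).round(2))
knob("top",10,-108,82)
```

```text
[ -9.79 107.09]
top [ 5  4  8  8 55] [  11.5 -108.1]
```

Request:
step_arm(moves=[[[0.12, 0, 0], [0, 0, 0], 1], [[0.12, 0, 0], [0, 0, 0], 1], [[0.12, 0, 0], [0, 0, 0], 1]])

```text
clock: 8.38
position: [536.2, 110.3, 260.7]
orientation: [3.142, -0.0, -0.04]
contact_force: [-2.4, 0.1, 0.7]
gripper_width: 0.8
grip_force: 0.9
```

Run:
```python
from h import *
print(inv(manip.get_state()["position"]).round(2))
knob("top",13,-108,82)
```

```text
[ -2.31 107.45]
top [ 4  4  9  9 58] [  12.7 -107.1]
```

Request:
step_arm(moves=[[[-0.35, 0.4, 0], [0, 0, 0], 1], [[-0.25, 1, 0], [0, 0, 0], 1], [[0, 1, 0], [0, 0, 0], 1], [[0, 1, 0], [0, 0, 0], 1], [[0, 1, 0], [0, 0, 0], 1], [[0, 1, 0], [0, 0, 0], 1], [[0, 1, 0], [0, 0, 0], 1], [[0, 1, 0], [0, 0, 0], 1], [[0, 1, 0], [0, 0, 0], 1], [[0, 1, 0], [0, 0, 0], 1]])

```text
clock: 9.68
position: [515.8, -79.4, 261.1]
orientation: [3.141, -0.001, -0.042]
contact_force: [-0.1, 1.0, 0.5]
gripper_width: 0.4
grip_force: 0.0
```

Request:
step_arm(moves=[[[0, 1, 0], [0, 0, 0], 1], [[0.1, 0.4, 0], [0, 0, 0], 1], [[0.12, 0, 0], [0, 0, 0], 1], [[0.12, 0, 0], [0, 0, 0], 1], [[0.12, 0, 0], [0, 0, 0], 1], [[0.12, 0, 0], [0, 0, 0], 1]])

```text
clock: 10.42
position: [526.5, -105.0, 260.5]
orientation: [-3.141, 0.002, -0.039]
contact_force: [-3.1, -0.8, 0.8]
gripper_width: 0.4
grip_force: 1.6
```

Request:
step_arm(moves=[[[0.12, 0, 0], [0, 0, 0], 1], [[0.12, 0, 0], [0, 0, 0], 1]])

```text
clock: 10.68
position: [531.8, -105.5, 260.6]
orientation: [-3.141, 0.0, -0.04]
contact_force: [-1.9, 0.6, 0.5]
gripper_width: 0.7
grip_force: 1.3
```

Run:
```python
from h import *
print(inv(manip.get_state()["position"]).round(2))
knob("top",19,108,82)
```

```text
[   1.97 -108.3 ]
top [ 5  4  8  9 49] [ 19.5 107.4]
```

Request:
step_arm(moves=[[[0.12, 0, 0], [0, 0, 0], 1], [[0.05, 0, 0], [0, 0, 0], 1]])

```text
clock: 10.98
position: [535.3, -105.9, 260.6]
orientation: [3.142, -0.0, -0.04]
contact_force: [-1.3, 0.7, -0.7]
gripper_width: 0.6
grip_force: 1.0
```

Request:
step_arm(moves=[[[-0.35, -0.4, 0], [0, 0, 0], 1], [[-0.3, -1, 0], [0, 0, 0], 1], [[0, -1, 0], [0, 0, 0], 1], [[0, -1, 0], [0, 0, 0], 1], [[0, -1, 0], [0, 0, 0], 1], [[0, -1, 0], [0, 0, 0], 1], [[0, -1, 0], [0, 0, 0], 1], [[0, -1, 0], [0, 0, 0], 1], [[0, -1, 0], [0, 0, 0], 1], [[0, -1, 0], [0, 0, 0], 1]])

```text
clock: 12.22
position: [529.7, 83.9, 261.3]
orientation: [-3.141, -0.002, -0.039]
contact_force: [0.1, -0.0, -0.3]
gripper_width: 0.6
grip_force: 0.0
```

Request:
step_arm(moves=[[[0, -1, 0], [0, 0, 0], 1], [[0.1, -0.45, 0], [0, 0, 0], 1], [[0.12, 0, 0], [0, 0, 0], 1], [[0.12, 0, 0], [0, 0, 0], 1], [[0.12, 0, 0], [0, 0, 0], 1], [[0.12, 0, 0], [0, 0, 0], 1]])

```text
clock: 12.98
position: [541.9, 110.4, 260.5]
orientation: [3.141, 0.003, -0.041]
contact_force: [-2.1, -0.8, 2.3]
gripper_width: 0.3
grip_force: 1.8
```

Request:
step_arm(moves=[[[0.12, 0, 0], [0, 0, 0], 1], [[0.12, 0, 0], [0, 0, 0], 1]])

```text
clock: 13.22
position: [547.2, 110.7, 260.6]
orientation: [3.141, 0.0, -0.04]
contact_force: [-2.9, -0.5, 1.2]
gripper_width: 0.2
grip_force: 1.4
```

Run:
```python
from h import *
print(inv(manip.get_state()["position"]).round(2))
knob("top",26,-108,82)
```

```text
[  8.69 108.36]
top [ 4  4  8  9 56] [  27.2 -107. ]
```

Request:
step_arm(moves=[[[0.12, 0, 0], [0, 0, 0], 1], [[0.08, 0, 0], [0, 0, 0], 1]])

```text
clock: 13.52
position: [551.4, 110.7, 260.6]
orientation: [-3.141, -0.0, -0.04]
contact_force: [-2.9, -0.7, -1.0]
gripper_width: 0.2
grip_force: 1.1
```

Request:
step_arm(moves=[[[-0.35, 0.4, 0], [0, 0, 0], 1], [[-0.25, 1, 0], [0, 0, 0], 1], [[0, 1, 0], [0, 0, 0], 1], [[0, 1, 0], [0, 0, 0], 1], [[0, 1, 0], [0, 0, 0], 1], [[0, 1, 0], [0, 0, 0], 1], [[0, 1, 0], [0, 0, 0], 1], [[0, 1, 0], [0, 0, 0], 1], [[0, 1, 0], [0, 0, 0], 1], [[0, 1, 0], [0, 0, 0], 1]])

```text
clock: 14.78
position: [531.0, -79.0, 261.1]
orientation: [3.141, -0.001, -0.042]
contact_force: [0.1, 0.1, -0.4]
gripper_width: 0.4
grip_force: 0.0
```

Request:
step_arm(moves=[[[0, 1, 0], [0, 0, 0], 1], [[0.1, 0.45, 0], [0, 0, 0], 1], [[0.12, 0, 0], [0, 0, 0], 1], [[0.12, 0, 0], [0, 0, 0], 1], [[0.12, 0, 0], [0, 0, 0], 1], [[0.12, 0, 0], [0, 0, 0], 1]])

```text
clock: 15.52
position: [541.7, -105.5, 260.6]
orientation: [-3.141, 0.002, -0.039]
contact_force: [-3.3, 0.3, 1.6]
gripper_width: 0.7
grip_force: 1.8
```

Request:
step_arm(moves=[[[0.12, 0, 0], [0, 0, 0], 1], [[0.12, 0, 0], [0, 0, 0], 1]])

```text
clock: 15.78
position: [547.0, -106.1, 260.6]
orientation: [-3.142, 0.0, -0.04]
contact_force: [-1.9, 0.3, 0.7]
gripper_width: 0.2
grip_force: 1.4
```

Run:
```python
from h import *
print(inv(manip.get_state()["position"]).round(2))
knob("top",34,108,82)
```

```text
[  17.18 -108.31]
top [ 5  4  7  8 47] [ 34.7 108. ]
```

Request:
step_arm(moves=[[[0.12, 0, 0], [0, 0, 0], 1], [[0.04, 0, 0], [0, 0, 0], 1]])

```text
clock: 16.08
position: [550.3, -106.5, 260.7]
orientation: [3.142, -0.0, -0.04]
contact_force: [-2.5, 0.6, -0.1]
gripper_width: 0.3
grip_force: 1.1
```

Request:
step_arm(moves=[[[-0.35, -0.4, 0], [0, 0, 0], 1], [[-0.25, -1, 0], [0, 0, 0], 1], [[0, -1, 0], [0, 0, 0], 1], [[0, -1, 0], [0, 0, 0], 1], [[0, -1, 0], [0, 0, 0], 1], [[0, -1, 0], [0, 0, 0], 1], [[0, -1, 0], [0, 0, 0], 1], [[0, -1, 0], [0, 0, 0], 1], [[0, -1, 0], [0, 0, 0], 1], [[0, -1, 0], [0, 0, 0], 1]])

```text
clock: 17.32
position: [545.7, 83.2, 261.1]
orientation: [-3.141, -0.002, -0.04]
contact_force: [-0.2, -0.1, 1.1]
gripper_width: 0.7
grip_force: 0.0
```

Request:
step_arm(moves=[[[0, -1, 0], [0, 0, 0], 1], [[0.1, -0.45, 0], [0, 0, 0], 1], [[0.12, 0, 0], [0, 0, 0], 1], [[0.12, 0, 0], [0, 0, 0], 1], [[0.12, 0, 0], [0, 0, 0], 1], [[0.12, 0, 0], [0, 0, 0], 1]])

```text
clock: 18.08
position: [558.0, 109.8, 260.5]
orientation: [3.141, 0.002, -0.041]
contact_force: [-2.5, -0.4, 0.8]
gripper_width: 0.8
grip_force: 1.3
```

Request:
step_arm(moves=[[[0.12, 0, 0], [0, 0, 0], 1], [[0.12, 0, 0], [0, 0, 0], 1]])

```text
clock: 18.32
position: [563.3, 110.0, 260.5]
orientation: [3.141, 0.0, -0.04]
contact_force: [-2.3, -0.3, -0.7]
gripper_width: 0.2
grip_force: 1.0
```

Run:
```python
from h import *
print(inv(manip.get_state()["position"]).round(2))
knob("top",42,-108,82)
```

```text
[ 24.76 108.25]
top [ 4  4  8  9 58] [  42.3 -106.8]
```

Request:
step_arm(moves=[[[0.12, 0, 0], [0, 0, 0], 1], [[0.04, 0, 0], [0, 0, 0], 1]])

```text
clock: 18.62
position: [566.5, 110.1, 260.6]
orientation: [3.142, 0.0, -0.04]
contact_force: [-1.7, -0.9, -1.5]
gripper_width: 0.1
grip_force: 1.2
```

Request:
step_arm(moves=[[[-0.35, 0.4, 0], [0, 0, 0], 1], [[-0.25, 1, 0], [0, 0, 0], 1], [[0, 1, 0], [0, 0, 0], 1], [[0, 1, 0], [0, 0, 0], 1], [[0, 1, 0], [0, 0, 0], 1], [[0, 1, 0], [0, 0, 0], 1], [[0, 1, 0], [0, 0, 0], 1], [[0, 1, 0], [0, 0, 0], 1], [[0, 1, 0], [0, 0, 0], 1], [[0, 1, 0], [0, 0, 0], 1]])

```text
clock: 19.88
position: [546.7, -79.0, 260.8]
orientation: [3.141, -0.0, -0.041]
contact_force: [0.7, -0.0, -0.0]
gripper_width: 0.3
grip_force: 0.0
```

Request:
step_arm(moves=[[[0, 1, 0], [0, 0, 0], 1], [[0.1, 0.45, 0], [0, 0, 0], 1], [[0.12, 0, 0], [0, 0, 0], 1], [[0.12, 0, 0], [0, 0, 0], 1], [[0.12, 0, 0], [0, 0, 0], 1], [[0.12, 0, 0], [0, 0, 0], 1]])

```text
clock: 20.62
position: [557.0, -106.1, 260.6]
orientation: [-3.141, 0.002, -0.039]
contact_force: [-3.8, 0.0, 1.9]
gripper_width: 0.1
grip_force: 1.7
```

Request:
step_arm(moves=[[[0.12, 0, 0], [0, 0, 0], 1], [[0.12, 0, 0], [0, 0, 0], 1]])

```text
clock: 20.88
position: [562.2, -106.7, 260.6]
orientation: [-3.142, 0.0, -0.04]
contact_force: [-2.6, 0.5, 1.6]
gripper_width: 0.5
grip_force: 1.3
```

Run:
```python
from h import *
print(inv(manip.get_state()["position"]).round(2))
knob("top",49,108,82)
```

```text
[  32.36 -108.3 ]
top [ 5  4  8  9 50] [ 49.7 107.8]
```

Request:
step_arm(moves=[[[0.12, 0, 0], [0, 0, 0], 1], [[0.02, 0, 0], [0, 0, 0], 1]])

```text
clock: 21.18
position: [565.1, -107.1, 260.7]
orientation: [3.142, -0.0, -0.04]
contact_force: [-1.7, 0.5, -0.1]
gripper_width: 0.1
grip_force: 1.0
```

Request:
step_arm(moves=[[[-0.4, -0.4, 0], [0, 0, 0], 1], [[-0.3, -1, 0], [0, 0, 0], 1], [[0, -1, 0], [0, 0, 0], 1], [[0, -1, 0], [0, 0, 0], 1], [[0, -1, 0], [0, 0, 0], 1], [[0, -1, 0], [0, 0, 0], 1], [[0, -1, 0], [0, 0, 0], 1], [[0, -1, 0], [0, 0, 0], 1], [[0, -1, 0], [0, 0, 0], 1], [[0, -1, 0], [0, 0, 0], 1]])

```text
clock: 22.42
position: [558.5, 82.8, 260.8]
orientation: [-3.142, -0.0, -0.04]
contact_force: [0.4, 0.2, 0.3]
gripper_width: 0.7
grip_force: 0.0
```

Request:
step_arm(moves=[[[0, -1, 0], [0, 0, 0], 1], [[0.2, -0.45, 0], [0, 0, 0], 1], [[0.12, 0, 0], [0, 0, 0], 1], [[0.12, 0, 0], [0, 0, 0], 1], [[0.12, 0, 0], [0, 0, 0], 1], [[0.12, 0, 0], [0, 0, 0], 1]])

```text
clock: 23.18
position: [572.8, 109.2, 260.5]
orientation: [3.141, 0.002, -0.041]
contact_force: [-2.1, -0.4, -0.4]
gripper_width: 0.7
grip_force: 1.2
```

Request:
step_arm(moves=[[[0.12, 0, 0], [0, 0, 0], 1], [[0.12, 0, 0], [0, 0, 0], 1]])

```text
clock: 23.42
position: [578.1, 109.4, 260.5]
orientation: [3.141, 0.0, -0.04]
contact_force: [-1.9, -0.1, -0.3]
gripper_width: 0.7
grip_force: 1.0
```

Run:
```python
from h import *
print(inv(manip.get_state()["position"]).round(2))
knob("top",57,-108,82)
```

```text
[ 39.56 108.24]
top [ 4  4  9  9 58] [  56.6 -106.8]
```

Request:
step_arm(moves=[[[0.1, 0, 0], [0, 0, 0], 1]])

```text
clock: 23.6
position: [580.0, 109.5, 260.6]
orientation: [3.141, 0.0, -0.04]
contact_force: [-1.8, 0.2, -1.1]
gripper_width: 0.3
grip_force: 1.0
```

Request:
step_arm(moves=[[[-0.5, 0.4, 0], [0, 0, 0], 1], [[-0.5, 1, 0], [0, 0, 0], 1], [[0, 1, 0], [0, 0, 0], 1], [[0, 1, 0], [0, 0, 0], 1], [[0, 1, 0], [0, 0, 0], 1], [[0, 1, 0], [0, 0, 0], 1], [[0, 1, 0], [0, 0, 0], 1], [[0, 1, 0], [0, 0, 0], 1], [[0, 1, 0], [0, 0, 0], 1], [[0, 1, 0], [0, 0, 0], 1]])

```text
clock: 24.85
position: [552.4, -79.0, 260.7]
orientation: [3.142, -0.0, -0.04]
contact_force: [0.3, 0.5, -0.4]
gripper_width: 0.5
grip_force: 0.0
```

Request:
step_arm(moves=[[[0.2, 1, 0], [0, 0, 0], 1], [[0.3, 0.45, 0], [0, 0, 0], 1], [[0.12, 0, 0], [0, 0, 0], 1], [[0.12, 0, 0], [0, 0, 0], 1], [[0.12, 0, 0], [0, 0, 0], 1], [[0.12, 0, 0], [0, 0, 0], 1]])

```text
clock: 25.6
position: [570.4, -106.5, 260.5]
orientation: [-3.141, 0.002, -0.039]
contact_force: [-3.7, 0.9, 1.7]
gripper_width: 0.1
grip_force: 1.4
```

Request:
step_arm(moves=[[[0.12, 0, 0], [0, 0, 0], 1], [[0.12, 0, 0], [0, 0, 0], 1]])

```text
clock: 25.85
position: [575.7, -107.4, 260.6]
orientation: [3.142, 0.0, -0.04]
contact_force: [-1.7, 0.4, -0.4]
gripper_width: 0.5
grip_force: 1.2
```

Run:
```python
from h import *
print(inv(manip.get_state()["position"]).round(2))
knob("top",63,108,82)
```

```text
[  45.89 -108.41]
top [ 5  4  7  9 49] [ 62.6 107.6]
```

Request:
step_arm(moves=[[[-0.6, -0.4, 0], [0, 0, 0], 1], [[-0.6, -1, 0], [0, 0, 0], 1], [[0, -1, 0], [0, 0, 0], 1], [[0, -1, 0], [0, 0, 0], 1], [[0, -1, 0], [0, 0, 0], 1], [[0, -1, 0], [0, 0, 0], 1], [[0, -1, 0], [0, 0, 0], 1], [[0, -1, 0], [0, 0, 0], 1], [[0, -1, 0], [0, 0, 0], 1], [[0, -1, 0], [0, 0, 0], 1]])

```text
clock: 27.15
position: [559.2, 82.7, 260.7]
orientation: [3.142, -0.0, -0.04]
contact_force: [-0.2, 0.2, -0.1]
gripper_width: 0.5
grip_force: 0.0
```

Request:
step_arm(moves=[[[0.4, -1, 0], [0, 0, 0], 1], [[0.35, -0.45, 0], [0, 0, 0], 1], [[0.12, 0, 0], [0, 0, 0], 1], [[0.12, 0, 0], [0, 0, 0], 1], [[0.12, 0, 0], [0, 0, 0], 1], [[0.1, 0, 0], [0, 0, 0], 1]])

```text
clock: 27.9
position: [584.0, 108.6, 260.4]
orientation: [3.141, 0.003, -0.041]
contact_force: [-2.6, -1.4, 1.1]
gripper_width: 0.8
grip_force: 1.2
```

Run:
```python
from h import *
print(inv(manip.get_state()["position"]).round(2))
knob("top",67,-108,82)
```

```text
[ 45.5  107.75]
top [ 4  4  8  9 56] [  66.7 -107.4]
```

Request:
step_arm(moves=[[[0.08, 0, 0], [0, 0, 0], 1], [[0.05, 0, 0], [0, 0, 0], 1]])

```text
clock: 28.2
position: [587.1, 109.1, 260.5]
orientation: [3.141, 0.0, -0.04]
contact_force: [-2.2, -0.5, -1.4]
gripper_width: 0.5
grip_force: 0.9
```

Request:
step_arm(moves=[[[0.04, 0, 0], [0, 0, 0], 1], [[0.04, 0, 0], [0, 0, 0], 1]])

```text
clock: 28.45
position: [588.6, 109.2, 260.5]
orientation: [3.141, 0.001, -0.04]
contact_force: [-2.3, 0.2, 0.3]
gripper_width: 0.6
grip_force: 1.6
```

Request:
step_arm(moves=[[[0.04, 0, 0], [0, 0, 0], 1], [[0.04, 0, 0], [0, 0, 0], 1]])

```text
clock: 28.7
position: [589.2, 109.3, 260.5]
orientation: [3.141, 0.004, -0.04]
contact_force: [-6.6, -0.7, 2.9]
gripper_width: 0.4
grip_force: 3.5
```

Request:
step_arm(moves=[[[-0.75, 0.4, 0], [0, 0, 0], 1], [[-0.75, 1, 0], [0, 0, 0], 1], [[0, 1, 0], [0, 0, 0], 1], [[0, 1, 0], [0, 0, 0], 1], [[0, 1, 0], [0, 0, 0], 1], [[0, 1, 0], [0, 0, 0], 1], [[0, 1, 0], [0, 0, 0], 1], [[0, 1, 0], [0, 0, 0], 1], [[0, 1, 0], [0, 0, 0], 1], [[0, 1, 0], [0, 0, 0], 1]])

```text
clock: 29.95
position: [552.9, -79.1, 260.7]
orientation: [3.142, -0.0, -0.04]
contact_force: [-0.4, 0.2, -0.4]
gripper_width: 0.5
grip_force: 0.0
```

Request:
step_arm(moves=[[[0.5, 1, 0], [0, 0, 0], 1], [[0.5, 0.45, 0], [0, 0, 0], 1], [[0.12, 0, 0], [0, 0, 0], 1], [[0.12, 0, 0], [0, 0, 0], 1], [[0.1, 0, 0], [0, 0, 0], 1], [[0.05, 0, 0], [0, 0, 0], 1]])

```text
clock: 30.7
position: [578.9, -106.8, 260.5]
orientation: [-3.141, 0.002, -0.039]
contact_force: [-2.9, 1.5, 0.3]
gripper_width: 0.5
grip_force: 1.3
```

Request:
step_arm(moves=[[[0.05, 0, 0], [0, 0, 0], 1], [[0.03, 0, 0], [0, 0, 0], 1]])

```text
clock: 30.95
position: [579.7, -106.9, 260.4]
orientation: [-3.141, 0.005, -0.039]
contact_force: [-7.1, 1.4, 4.8]
gripper_width: 0.3
grip_force: 3.6
```

Request:
step_arm(moves=[[[0.03, 0, 0], [0, 0, 0], 1], [[0.02, 0, 0], [0, 0, 0], 1]])

```text
clock: 31.2
position: [580.1, -106.9, 260.4]
orientation: [-3.141, 0.007, -0.04]
contact_force: [-9.5, 2.5, 6.8]
gripper_width: 0.5
grip_force: 4.6
```

Request:
step_arm(moves=[[[0.06, 0, 0], [0, 0, 0], 1], [[0, 0, 0], [0, 0, 0], 1]])

```text
clock: 31.45
position: [580.7, -106.9, 260.4]
orientation: [-3.141, 0.01, -0.04]
contact_force: [-11.0, 2.8, 8.6]
gripper_width: 0.5
grip_force: 5.8
```

Run:
```python
from h import *
s=manip.get_state();print(inv(s["position"]).round(2),s["contact_force"].round(1) if hasattr(s["contact_force"],"round") else s["contact_force"])
knob("top",70,108,82);knob("top",70,-108,82)
```

```text
[  50.81 -107.78] [-11.    2.8   8.6]
top [ 5  4  7  8 49] [ 69.9 108.1]
top [ 0  0  8 17 55] [ 59.4 -96.8]
```

Request:
step_arm(moves=[[[0.03, 0, 0], [0, 0, 0], 1], [[0, 0, 0], [0, 0, 0], 1], [[0, 0, 0], [0, 0, 0], 1], [[0, 0, 0], [0, 0, 0], 1], [[0, 0, 0], [0, 0, 0], 1]])

```text
clock: 32.17
position: [580.9, -107.0, 260.3]
orientation: [-3.141, 0.011, -0.04]
contact_force: [-12.6, 2.8, 9.2]
gripper_width: 0.7
grip_force: 6.4
```

Request:
step_arm(moves=[[[-0.8, 0.0, 0], [0, 0, 0], 1], [[-0.8, -1, 0], [0, 0, 0], 1], [[0, -1, 0], [0, 0, 0], 1], [[0, -1, 0], [0, 0, 0], 1], [[0, -1, 0], [0, 0, 0], 1], [[0, -1, 0], [0, 0, 0], 1], [[0, -1, 0], [0, 0, 0], 1], [[0, -1, 0], [0, 0, 0], 1], [[0, -1, 0], [0, 0, 0], 1], [[0, -1, 0], [0, 0, 0], 1]])

```text
clock: 33.42
position: [559.2, 74.7, 260.8]
orientation: [-3.142, -0.0, -0.04]
contact_force: [0.4, 0.9, -0.3]
gripper_width: 0.1
grip_force: 0.0
```

Request:
step_arm(moves=[[[0.4, -1, 0], [0, 0, 0], 1], [[0.6, -0.85, 0], [0, 0, 0], 1], [[0.12, 0, 0], [0, 0, 0], 1], [[0.1, 0, 0], [0, 0, 0], 1]])

```text
clock: 33.92
position: [585.3, 108.6, 260.5]
orientation: [3.141, 0.0, -0.041]
contact_force: [-0.1, 0.5, -1.3]
gripper_width: 0.8
grip_force: 0.0
```

Run:
```python
from h import *
s=manip.get_state();print(inv(s["position"]).round(2))
knob("top",70,-108,82)
```

```text
[ 46.8  107.73]
top [ 3  4  9  9 59] [  69.3 -107. ]
```

Request:
step_arm(moves=[[[0.1, 0, 0], [0, 0, 0], 1], [[0.08, 0, 0], [0, 0, 0], 1], [[0.06, 0, 0], [0, 0, 0], 1]])

```text
clock: 34.35
position: [589.0, 108.9, 260.5]
orientation: [3.141, 0.003, -0.04]
contact_force: [-3.4, -0.8, 1.9]
gripper_width: 0.5
grip_force: 2.0
```

Request:
step_arm(moves=[[[0.08, 0, 0], [0, 0, 0], 1], [[0.06, 0, 0], [0, 0, 0], 1]])

```text
clock: 34.6
position: [590.2, 109.1, 260.4]
orientation: [3.139, 0.008, -0.04]
contact_force: [-10.3, -0.3, 8.0]
gripper_width: 0.3
grip_force: 5.5
```

Request:
step_arm(moves=[[[0.02, 0, 0], [0, 0, 0], 1], [[0.0, 0, 0], [0, 0, 0], 1]])

```text
clock: 34.85
position: [590.3, 109.1, 260.4]
orientation: [3.139, 0.009, -0.04]
contact_force: [-11.2, -0.6, 7.8]
gripper_width: 0.3
grip_force: 5.2
```

Request:
step_arm(moves=[[[0.04, 0, 0], [0, 0, 0], 1], [[0, 0, 0], [0, 0, 0], 1], [[0, 0, 0], [0, 0, 0], 1], [[0, 0, 0], [0, 0, 0], 1], [[0, 0, 0], [0, 0, 0], 1], [[0, 0, 0], [0, 0, 0], 1]])

```text
clock: 35.6
position: [590.6, 109.1, 260.4]
orientation: [3.139, 0.011, -0.039]
contact_force: [-12.4, -1.3, 9.4]
gripper_width: 0.5
grip_force: 6.1
```

Request:
step_arm(moves=[[[-1, 0, 0], [0, 0, 0], 1], [[-0.8, 0, -1], [0, 0, 0], 1], [[0, 0, -1], [0, 0, 0], 1], [[0, -1, 0], [0, 0, 0], 1], [[0, -1, 0], [0, 0, 0], 1], [[0, -1, 0], [0, 0, 0], 1], [[0, -1, 0], [0, 0, 0], 1], [[0, -1, 0], [0, 0, 0], 1], [[0, -1, 0], [0, 0, 0], 1], [[0, -0.3, 0], [0, 0, 0], 1]])

```text
clock: 36.85
position: [562.6, 238.4, 300.7]
orientation: [-3.141, 0.0, -0.038]
contact_force: [1.1, -0.7, 0.6]
gripper_width: 0.5
grip_force: 0.0
```

Run:
```python
from h import *
s=manip.get_state();print(inv(s["position"]).round(2))
t=cam("top");cv2.imwrite("pics/t1.png",cv2.resize(t["img"][130:270,150:330],None,fx=4,fy=4,interpolation=cv2.INTER_CUBIC))
```

```text
[ 18.92 236.55]
```

View pics/t1.png

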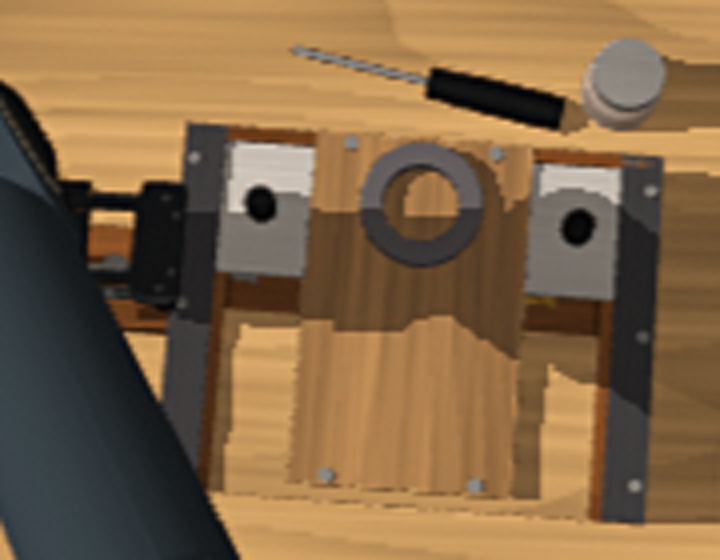

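The lid lies against the far wall at both ends, with its knobs at (260,203) and (577,227). The tape roll has not moved and the gripper is over the left side. Next is the bolt.

Request:
step_arm(moves=[[[0, 0, 1], [0, 0, 0], 1], [[0, 0, 1], [0, 0, 0], 1], [[0, 0.2, 0.05], [0, 0, 0], 1], [[0, 0.12, 0], [0, 0, 0], 1], [[0, 0.12, 0], [0, 0, 0], 1], [[0, 0.12, 0], [0, 0, 0], 1]])

```text
clock: 37.65
position: [562.6, 224.9, 260.5]
orientation: [-3.141, -0.001, -0.04]
contact_force: [0.2, -0.3, 0.8]
gripper_width: 0.5
grip_force: 0.0
```

Request:
step_arm(moves=[[[0, 0.12, 0], [0, 0, 0], 1], [[0, 0.12, 0], [0, 0, 0], 1], [[0, 0.12, 0], [0, 0, 0], 1]])

```text
clock: 38.02
position: [562.0, 218.9, 260.0]
orientation: [-3.139, -0.001, -0.039]
contact_force: [0.5, 3.0, -0.2]
gripper_width: 0.7
grip_force: 1.5
```

Request:
step_arm(moves=[[[0, 0.12, 0], [0, 0, 0], 1], [[0, 0.12, 0], [0, 0, 0], 1], [[0, 0.12, 0], [0, 0, 0], 1], [[0, 0.12, 0], [0, 0, 0], 1], [[0, 0.12, 0], [0, 0, 0], 1], [[0, 0.12, 0], [0, 0, 0], 1]])

```text
clock: 38.78
position: [561.5, 203.4, 259.9]
orientation: [-3.142, -0.0, -0.04]
contact_force: [-0.6, 2.4, 2.5]
gripper_width: 0.1
grip_force: 1.5
```

Request:
step_arm(moves=[[[0, 0.12, 0], [0, 0, 0], 1], [[0, 0.12, 0], [0, 0, 0], 1], [[0, 0.12, 0], [0, 0, 0], 1]])

```text
clock: 39.15
position: [561.2, 196.2, 259.8]
orientation: [-3.142, -0.0, -0.04]
contact_force: [-0.9, 3.4, 2.1]
gripper_width: 0.5
grip_force: 1.5
```

Request:
step_arm(moves=[[[0, 0.1, 0], [0, 0, 0], 1], [[0, 0.1, 0], [0, 0, 0], 1]])

```text
clock: 39.4
position: [561.1, 192.2, 259.8]
orientation: [3.142, -0.0, -0.04]
contact_force: [0.1, 3.4, 2.1]
gripper_width: 0.4
grip_force: 1.5
```

Request:
step_arm(moves=[[[0, 0.08, 0], [0, 0, 0], 1], [[0, 0.06, 0], [0, 0, 0], 1]])

```text
clock: 39.65
position: [560.9, 190.1, 259.8]
orientation: [-3.14, -0.0, -0.04]
contact_force: [-0.0, 5.6, 2.1]
gripper_width: 0.3
grip_force: 2.8
```

Request:
step_arm(moves=[[[0, 0.07, 0], [0, 0, 0], 1], [[0, 0.05, 0], [0, 0, 0], 1]])

```text
clock: 39.9
position: [560.7, 189.4, 259.9]
orientation: [-3.137, -0.001, -0.038]
contact_force: [-0.3, 8.6, 0.7]
gripper_width: 0.6
grip_force: 4.6
```

Request:
step_arm(moves=[[[0, 0.04, 0], [0, 0, 0], 1], [[0, -0.3, 0], [0, 0, 0], 1], [[0, -1, 0], [0, 0, 0], 1], [[0, -0.5, -1], [0, 0, 0], 1], [[0, 0, -1], [0, 0, 0], 1], [[0, 0, -1], [0, 0, 0], 1], [[-0.5, -1, -1], [0, 0, 0], 1], [[-0.5, -1, -1], [0, 0, 0], 1], [[-0.5, -1, 0], [0, 0, 0], 1], [[-0.5, -1, 0], [0, 0, 0], 1]])

```text
clock: 41.15
position: [525.2, 304.8, 359.8]
orientation: [3.141, -0.0, -0.04]
contact_force: [-0.6, 0.1, -0.1]
gripper_width: 0.5
grip_force: 0.0
```

Request:
step_arm(moves=[[[-1, -1, -1], [0, 0, 0], 1], [[-1, -1, -1], [0, 0, 0], 1], [[-1, -1, 0], [0, 0, 0], 1], [[-1, -1, 0], [0, 0, 0], 1]])

```text
clock: 41.65
position: [448.0, 387.9, 399.7]
orientation: [3.141, -0.0, -0.04]
contact_force: [-0.1, 0.6, -0.5]
gripper_width: 0.6
grip_force: 0.0
```

Run:
```python
from h import *
t=cam("top");cv2.imwrite("pics/t2.png",cv2.resize(t["img"][130:270,150:330],None,fx=4,fy=4,interpolation=cv2.INTER_CUBIC))
t=cam("side");cv2.imwrite("pics/s2.png",cv2.resize(t["img"][130:310,160:400],None,fx=3.3,fy=3.3,interpolation=cv2.INTER_CUBIC))
```

```text
(no output)
```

View pics/t2.png

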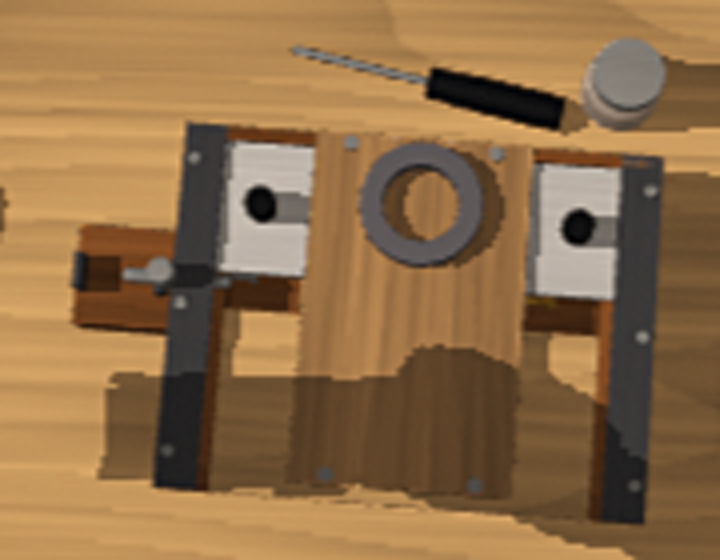

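View pics/s2.png

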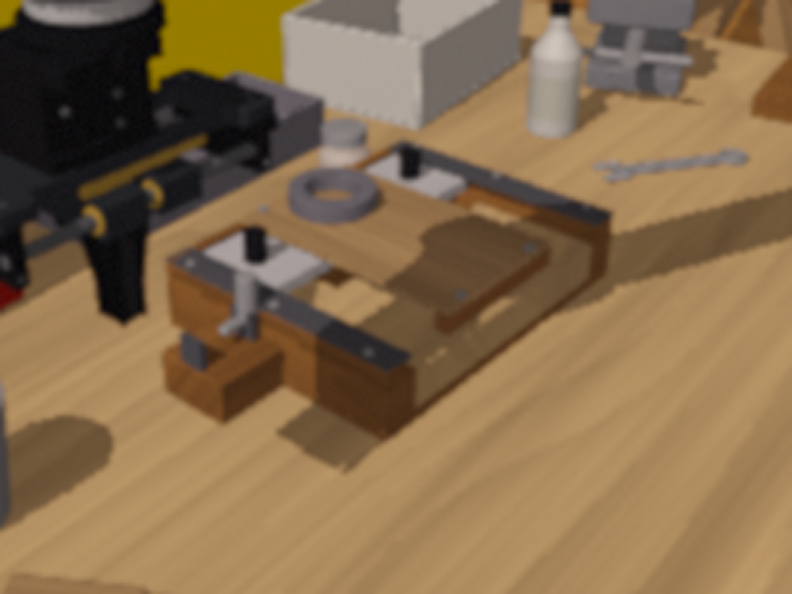

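The lid is shut with the bolt knob against the bin wall, at (160,270) in the top crop. The tape roll looks a few millimetres off its first place, so I'll measure that.

Run:
```python
from h import *
d=cam("top");now=d["img"];old=cv2.imread("pics/top0.png")
for n,im in(("old",old),("now",now)):
    sub=im[145:215,225:290].astype(int)
    m=((sub.max(2)-sub.min(2)<25)&(sub.max(2)<130)&(sub.max(2)>40)).astype(np.uint8)
    k,l,st,ce=cv2.connectedComponentsWithStats(m);i=1+np.argmax(st[1:,4])
    c=cv2.findContours((l==i).astype(np.uint8),cv2.RETR_EXTERNAL,cv2.CHAIN_APPROX_NONE)[0]
    e=cv2.fitEllipse(max(c,key=len)); u=np.array(e[0])+[225,145]
    print(n,st[i],u.round(2),np.round(e[1],1),inv(back(d,u,88)[0]).round(1))
a=old[148:188,238:278].astype(np.float32).mean(2);b=now[140:196,230:286].astype(np.float32).mean(2)
print(cv2.minMaxLoc(cv2.matchTemplate(b,a,cv2.TM_CCOEFF_NORMED)))
for q in manip.silhouettes("bolt_knob","side")[:1]:print(q["conf"],q["position"])
```

```text
old [ 17  23  31  30 469] [256.93 182.49] [29.9 30. ] [71.6 -5.7]
now [ 15  21  31  31 469] [255.17 180.73] [29.8 30.1] [76.  -0.6]
(-0.4243791699409485, 0.9461699724197388, (16, 0), (8, 8))
0.57 [279.9, 219.6]
```

The roll shifted about 6.7 mm: I brushed it on the crossings, because its first detection was off. There is time to nudge it back.

Request:
step_arm(moves=[[[0.9, 1, 0], [0, 0, 0], 1], [[0.9, 1, 0], [0, 0, 0], 1], [[0.9, 1, 0], [0, 0, 0], 1], [[0.9, 1, 0], [0, 0, 0], 1], [[0.9, 1, 0], [0, 0, 0], 1], [[0.9, 1, 0], [0, 0, 0], 1], [[0.9, 1, 0], [0, 0, 0], 1], [[0.9, 1, 0], [0, 0, 0], 1], [[0.9, 1, 0.3], [0, 0, 0], 1], [[0.8, 1, 0.3], [0, 0, 0], 1]])

```text
clock: 43.1
position: [620.0, 177.3, 387.3]
orientation: [3.14, -0.0, -0.043]
contact_force: [-0.7, -0.5, -0.4]
gripper_width: 0.5
grip_force: 0.0
```

Request:
step_arm(moves=[[[0, 1, 0.5], [0, 0, 0], 1], [[0, 1, 0.5], [0, 0, 0], 1], [[0, 1, 0.5], [0, 0, 0], 1], [[0, 1, 0.5], [0, 0, 0], 1], [[0, 1, 0.5], [0, 0, 0], 1], [[0, 0.9, 0.5], [0, 0, 0], 1], [[0, 0, 0.7], [0, 0, 0], 1], [[0, 0, 0], [0, 0, 0], 1]])

```text
clock: 44.1
position: [613.4, 62.8, 312.2]
orientation: [-3.141, 0.003, -0.039]
contact_force: [-0.0, 0.6, -0.8]
gripper_width: 0.4
grip_force: 0.0
```

```bash
cat > tape.py <<'E'
from h import *
def tape(d,fn=None):
    im=d["img"];sub=im[145:215,225:290].astype(int)
    if fn: cv2.imwrite(fn,cv2.resize(im[130:270,150:330],None,fx=4,fy=4,interpolation=cv2.INTER_CUBIC))
    m=((sub.max(2)-sub.min(2)<25)&(sub.max(2)<130)&(sub.max(2)>40)).astype(np.uint8)
    k,l,st,ce=cv2.connectedComponentsWithStats(m);i=1+np.argmax(st[1:,4])
    c=cv2.findContours((l==i).astype(np.uint8),cv2.RETR_EXTERNAL,cv2.CHAIN_APPROX_NONE)[0]
    e=cv2.fitEllipse(max(c,key=len)); u=np.array(e[0])+[225,145]
    print(st[i],u.round(2),np.round(e[1],1),inv(back(d,u,88)[0]).round(1))
s=manip.get_state();print(s["clock"],inv(s["position"]).round(2),s["position"][2]-182)
E
python3 tape.py
```

```text
44.1 [76.78 63.1 ] 130.20268263065947
```

Request:
step_arm(moves=[[[0, 0, 0.9], [0, 0, 0], 1], [[0, 0, 0.9], [0, 0, 0], 1], [[0, 0.2, 0.65], [0, 0, 0], 1], [[0, 0.2, 0], [0, 0, 0], 1], [[0, 0.1, 0], [0, 0, 0], 1], [[0, 0.1, 0], [0, 0, 0], 1], [[0, 0.1, 0], [0, 0, 0], 1], [[0, 0.1, 0], [0, 0, 0], 1], [[0, 0, 0], [0, 0, 0], 1]])

```text
clock: 45.22
position: [613.3, 46.0, 265.0]
orientation: [3.142, -0.001, -0.04]
contact_force: [-0.4, -0.5, -0.2]
gripper_width: 0.7
grip_force: 0.1
```

```bash
cat >> tape.py <<'E'
import sys
tape(cam("top"),sys.argv[1])
E
python3 tape.py pics/t3.png
```

```text
45.225 [77.35 46.35] 82.99541471108222
[   0    0   37   70 2131] [240.75 182.2 ] [36.2 84.1] [69.3 37.9]
```

View pics/t3.png

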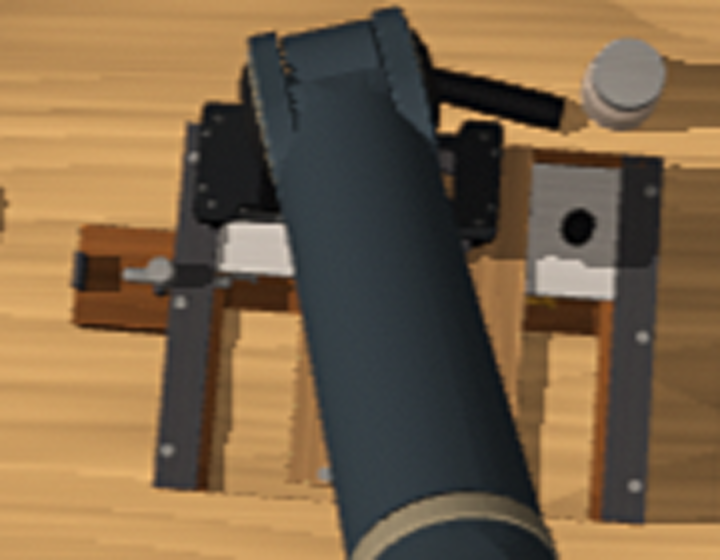

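Request:
step_arm(moves=[[[0, -0.3, -0.5], [0, 0, 0], 1], [[0, 0, -1], [0, 0, 0], 1], [[0, 0, -0.7], [0, 0, 0], 1], [[1, 0.9, 0], [0, 0, 0], 1], [[1, 1, 0], [0, 0, 0], 1], [[1, 1, 0], [0, 0, 0], 1], [[0, 0, 0.3], [0, 0, 0], 1], [[0, 0, 1], [0, 0, 0], 1], [[0, 0, 1], [0, 0, 0], 1], [[0, 0, 0], [0, 0, 0], 1]])

```text
clock: 46.52
position: [669.7, -7.3, 259.7]
orientation: [3.141, 0.006, -0.039]
contact_force: [1.0, 1.0, 0.2]
gripper_width: 0.5
grip_force: 0.0
```

```bash
python3 tape.py pics/t4.png
```

```text
46.525 [135.8   -4.71] 77.67868111696055
[  17    0   48   70 2588] [264.95 180.31] [41.7 83.2] [ 79.  -26.9]
```

Push 12.5 mm towards the robot, then retreat and look.

Request:
step_arm(moves=[[[-0.2, 0, -0.1], [0, 0, 0], 1], [[-0.1, 0, 0], [0, 0, 0], 1], [[-0.1, 0, 0], [0, 0, 0], 1], [[-0.1, 0, 0], [0, 0, 0], 1], [[-0.1, 0, 0], [0, 0, 0], 1], [[-0.04, 0, 0], [0, 0, 0], 1], [[0, 0, 0], [0, 0, 0], 1], [[0.3, 0, -0.5], [0, 0, 0], 1], [[0.2, 0, -1], [0, 0, 0], 1], [[0, 0, -1], [0, 0, 0], 1]])

```text
clock: 47.82
position: [668.8, -8.1, 315.9]
orientation: [-3.142, -0.0, -0.04]
contact_force: [0.5, 0.1, -0.5]
gripper_width: 0.5
grip_force: 0.0
```

Request:
step_arm(moves=[[[0, -1, -1], [0, 0, 0], 1], [[0, -1, -1], [0, 0, 0], 1], [[0, -1, -1], [0, 0, 0], 1], [[-0.5, -1, -1], [0, 0, 0], 1], [[-0.5, -1, -1], [0, 0, 0], 1], [[-0.5, -1, 0], [0, 0, 0], 1], [[-0.5, -1, 0], [0, 0, 0], 1], [[-1, -1, 0], [0, 0, 0], 1], [[-1, -1, 0], [0, 0, 0], 1], [[-1, -1, 0], [0, 0, 0], 1]])

```text
clock: 49.08
position: [575.0, 196.9, 413.4]
orientation: [3.141, 0.002, -0.04]
contact_force: [0.2, -0.2, 0.0]
gripper_width: 0.6
grip_force: 0.0
```

Request:
step_arm(moves=[[[-1, -1, 0], [0, 0, 0], 1], [[-1, -1, 0], [0, 0, 0], 1], [[-1, -1, 0], [0, 0, 0], 1], [[-1, -1, 0], [0, 0, 0], 1], [[-1, -1, 0], [0, 0, 0], 1], [[0, -1, 0], [0, 0, 0], 1], [[0, -1, 0], [0, 0, 0], 1], [[0, -1, 0], [0, 0, 0], 1]])

```text
clock: 50.08
position: [483.8, 360.6, 414.3]
orientation: [3.141, -0.0, -0.041]
contact_force: [0.5, -0.5, 0.5]
gripper_width: 0.6
grip_force: 0.0
```

```bash
python3 tape.py pics/t5.png; python3 -c "
from h import *
knob('top',70,108,82);knob('top',70,-108,82)"
```

```text
50.075 [-64.71 355.52] 232.33655462377817
[ 17  23  31  31 466] [256.96 183.07] [29.7 30.2] [70.  -5.9]
top [ 5  4  7  8 48] [ 70.1 108. ]
top [ 4  5  8  8 52] [  68.4 -107.2]
```

View pics/t5.png

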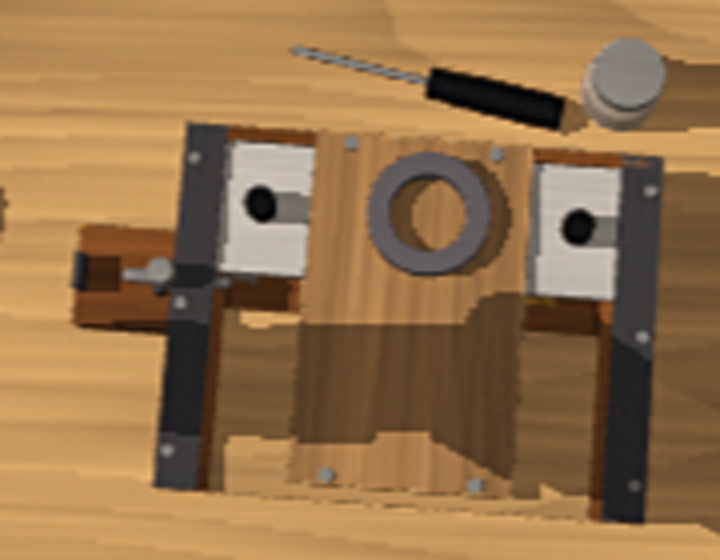

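The tape roll is back within 2 mm at (428,212). The lid is still shut and the bolt is shot.

```bash
python3 -c "
from cell import manip
print(manip.hand_in())"
```

```text
the job is handed in; nothing more can be done
None
```

The lid is shut with both ends home, each knob was pressed at about 12 N for half a second or more, and the bolt was pushed until it stopped. I brushed the tape roll about 7 mm while crossing the cover and nudged it back to within 2 mm by the camera. I handed the job in at about 50 s, and the verdict was not shown.

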